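# Weigh the copper wire coil

### The arm

A 6-joint arm with a two-finger parallel gripper is mounted at the origin on the work surface. World frame = base frame: x ahead of the robot, y to its left, z up, the work surface at z = 0. Lengths are in m, angles in rad, forces in N, time in s.
With the tool pointing down it reaches from about 0.275 to 0.825 m from the base axis. Payload 4.9 kg.
Tool frame: the origin (TCP) lies on the centre line of the jaws, within the pads' length; the fingertips stand 8 mm ahead of it and the grasp point (between the pads) lies 11 mm behind it (ctrl.finger_overhang is the distance from the TCP to the fingertips, in m); z points along the fingers, x is the direction in which the jaws open and shut, and the axes are right-handed (so a half turn about z gives the same grasp; the last joint's range is limited). The gripper opens to 85 mm and grips with 20 to 120 N. Pads are 22 mm wide; open, the fingers measure 114 mm over their backs; the gripper's body (76 mm by 85 mm) begins 54 mm behind the grasp point. The pads swing forward as they close: fully open they stand 13 mm farther back than shut.
Start: joints at [-0.134, 0.326, -0.193, 1.052, 0, 1.437], TCP at [0.55, 0, 0.239] pointing down, gripper open.
Joint ranges: [-2.65, 2.65], [-0.97, 1.79], [-1.3, 1.35], [-1.93, 2.1], [-1.47, 1.37], [-3.14, 3.14]. Speed limits (rad/s): [2.57, 2.57, 3.14, 3.14, 3.14, 3.14].

### API

Orientations are given as a 3x3 rotation matrix whose columns are the frame's x, y, z axes.
In Python, from rig import ctrl gives the robot as it stands.
- The arm moves only by the tool jog_arm, never from a script. Its argument "moves" is a list of rows, each an object with "offset": the shift along the tool's x, y, z in units of 80 mm (1.0 is 80 mm), a list of three; "dr": the turn, a rotation vector about the tool's x, y, z in units of 360 degrees (1.0 is 360 degrees), a list of three. In form: [{"offset": [dx, dy, dz], "dr": [ax, ay, az]}, ...]. A call has 1 to 12 rows; each row is the pose to reach, as a shift and turn from the pose measured when the call began, along the tool's axes at that moment, turning the shorter way round; what a row does not reach only later rows make up. A row lasts 1/12 s, in which the tool goes at most 41.7 mm and 7.16 degrees, less where a joint would pass 70% of its speed; a pose out of reach is approached as far as the arm can. A call with a number of a shift or a turn outside -1 to 1 is refused whole. A call with a gripper value outside its range is refused whole. "jaw" is the gripper's target within -1 to 1 (shut at 1, half-way at 0, fully open at -1), set as the call begins (left out, the last holds). The fingers move at their own pace and stop on an object; the grip force is fixed at half the most. Time passes only in rows, so rows that repeat a pose let the fingers close. It gives the time, the measured TCP pose, the force and the opening at its end, in the units of the state.
- ctrl.get_state(): the state, without advancing time (a new reading comes with each control period).
- ctrl.get_image(name): name is "scene" or "side" or "wrist"; returns a dict with "pixels" (420x560x3 uint8, blue, green, red), "depth" (420x560 float32, m along the optical axis (not along the pixel's ray), 0 where there is no reading), "fx", "fy", "cx", "cy" (pixels), "extrinsics" (4x4, takes a point from camera to world coordinates); the wrist camera has in their place "hand_eye" (4x4, takes a point from camera to tool coordinates, whose origin is the TCP and whose axes are the tool frame's). Camera axes: x right, y down, z forward; pixel columns grow to the right and rows downward; lengths in m; the calibration is good to about 2 mm. A picture is of the moment at which its call begins: read the wrist's pose just before it.
- ctrl.sign_off(): hands the job in, once; it reports no verdict.
Trained networks look in a picture, given as the dict that the camera call returned (one of the last four; its "shot" number tells which), for a name from the list of things; names that differ only in an ending like _2 or _b are one class to them, and where a whole thing is asked for, a point or a joint stands for the part that bears it (a point fixed in the world has none). Each returns a list of dicts, best first, with "p" (0 to 1); they miss things now and then, are a little off and sometimes report something else, mostly with a low value. They report only what shows in the picture. A call takes as long as a camera call. They do not tell look-alikes from the thing itself.
- ctrl.regions_of(picture, name): "pixels" (420x560 bool, what is visible of it) and "bbox" ([left, top, width, height] in pixels, round what is visible of it).
- ctrl.landmark_of(picture, name): "location" ([row, column] in pixels: a listed point, or the origin of a listed thing).
The state is a dict: "t": time; "joint_positions": joint angles; "qd": joint speeds; "tau": joint torques, N m; "tcp_pos": TCP position; "ee_rot": TCP orientation; "force": force on the tool from outside, world axes, zero at the start; "ft_torque": the same for the moment, N m; "grip_width": finger opening in m.
Only numpy, scipy, OpenCV 4.12 (cv2) and the standard library are available. Lean on these libraries where they do the work, as an engineer would, in place of code of your own. Each camera call takes 0.05 s, during which the arm holds its last target.

### The job

Slide the copper-coloured wire coil straight up off its spindle and set it down gently, lying flat with its bore upright, in the middle of the round steel pan of the bench scale, lowering it onto the pan rather than dropping it. Leave the silver and green coils on their spindles.

Things in the scene. Friction and masses are not known exactly. Their poses are not given: they have to be found in the camera images.
- copper_coil_center (a point): Copper-coloured rigid coil, loose: outer diameter 50 mm, height 48, bore 18, about 0.4 kg. Point: its centre, half-way up; z along its axis. Starts 54 mm above the bench, resting on a fixed spindle stand: round foot 76 mm wide, 12 high; shoulder 32 mm wide, top at 30; steel post 10 mm thick, tip at 88, 10 mm above the coil's top. Grip from above across its outside, fingers either side of the post, any yaw.
- silver_coil_center (a point): Bystander: the silver-grey coil on its own spindle; same size and same kind of stand as the copper one, the point at its centre. Stays on its spindle.
- green_coil_center (a point): Bystander: the dark green coil on its own spindle; same size and same kind of stand as the copper one, the point at its centre. Stays on its spindle.
- pan_top (a point): Centre of the top face of the scale's round steel pan: flat, 110 mm across, 28 mm above the bench, fixed (does not sink or tip), z up. The black scale body under it is 155 by 124 mm, 20 mm high, with a small display on one side. The only other thing within reach is a low fixed clay bowl (80 mm across, 28 mm high), straight ahead of the robot, clear of the coils and scale.
Things that resemble listed ones, but are neither listed nor needed, are in the scene too. Of the things that look like the part that bears copper_coil_center, the middle-sized one is meant.

How it is judged:
On the way, in this order (a step that is already met when the one before it is completed fails the run):
1. the copper coil is lifted clear of its spindle's tip, held in the gripper (contact force between the fingers and copper_coil above 0.5 N and height (world z) of copper_coil_center above 0.105 m), for 0.1 s.
2. the copper coil, still held, is lowered to within about 10 mm of the pan, within 25 mm of its middle (contact force between the fingers and copper_coil above 0.5 N and horizontal distance between copper_coil_center and pan_top below 0.025 m and z of copper_coil_center in the frame of pan_top below 0.034 m), for 0.1 s.
At the end, for the whole second after the job is handed in: The copper coil rests flat (within 10 degrees) on the scale pan, its axis within 25 mm of the pan's centre, released and still; the silver and green coils are still on their spindles, within 20 mm of where they began (horizontal distance between copper_coil_center and pan_top below 0.025 m and z of copper_coil_center in the frame of pan_top between 0.019 and 0.029 m and angle between copper_coil_center's own z axis and vertical below 0.17 rad and linear speed of copper_coil below 0.02 m/s and distance of each of silver_coil_center, green_coil_center from where it was at the start of the episode below 0.02 m); the robot touches nothing.
It fails at once if the silver coil is moved more than 20 mm (distance of silver_coil_center from where it was at the start of the episode above 0.02 m).
It fails at once if the green coil is moved more than 20 mm (distance of green_coil_center from where it was at the start of the episode above 0.02 m).
It also fails if it takes over 40 s, if anything falls off the work surface, if the arm or the gripper's body presses on something with over 40 N, if the wrist force passes 120 N, or if a joint passes its speed limit or range.

## Working session

There is one attempt and no reset: what is moved stays moved. The work goes in short steps, Python scripts to look and compute and a tool call to move; the robot and the scene stay as the last step left them, time stands still between calls to the robot, and variables do not carry over. Pictures are saved under pics/ and viewed, and the job is handed in when it is done.

Besides the shell and the picture viewer there is one more tool, called after "Emit:" in YAML: its name, and indented under it one key for each argument. jog_arm: Moves the arm, as the interface text tells. Its arguments: {"type":"object","properties":{"moves":{"type":"array","items":{"type":"object","properties":{"offset":{"type":"array","items":{"type":"number","minimum":-1,"maximum":1}},"dr":{"type":"array","items":{"type":"number","minimum":-1,"maximum":1}}}}},"jaw":{"type":"number"}},"required":["moves"]}

```bash
mkdir -p pics; ls; cat > h.py <<'E'
import numpy as np, cv2
from rig import ctrl
def w(im,u,v,d,st=None):
    p=np.array([(u-im['cx'])/im['fx']*d,(v-im['cy'])/im['fy']*d,d,1])
    if 'extrinsics' in im: T=np.array(im['extrinsics'])
    else:
        B=np.eye(4);B[:3,:3]=st['ee_rot'];B[:3,3]=st['tcp_pos'];T=B@np.array(im['hand_eye'])
    return (T@p)[:3]
E
python3 - <<'E'
from h import *
s=ctrl.get_state();print(s['t'],s['tcp_pos'],s['ee_rot'],s['grip_width'],s['force'])
for n in ['scene','side','wrist']:
    st=ctrl.get_state();im=ctrl.get_image(n);px=im['pixels'].copy()
    for name in ['copper_coil_center','silver_coil_center','green_coil_center','pan_top']:
        for r in ctrl.regions_of(im,name):
            m=np.asarray(r['pixels'])&(im['depth']>0)
            if m.sum()<20: continue
            vv,uu=np.nonzero(m)
            P=np.array([w(im,u,v,im['depth'][v,u],st) for u,v in zip(uu,vv)])
            zt=np.percentile(P[:,2],97);top=P[P[:,2]>zt-.006]
            print(n,name,round(r['p'],2),r['bbox'],P.min(0).round(3),P.max(0).round(3),top.mean(0).round(3))
        for r in ctrl.landmark_of(im,name):
            v,u=r['location'];print('  lm',n,name,round(r['p'],2),np.round(r['location']),w(im,u,v,im['depth'][int(v),int(u)],st).round(3))
    cv2.imwrite(f'pics/{n}1.png',px)
E
```

```text
pics
0.0 [5.49433106e-01 8.31773243e-05 2.38504509e-01] [[ 9.99998543e-01 -1.39069774e-05 -1.70707156e-03]
 [-1.34996401e-05 -9.99999971e-01  2.38628919e-04]
 [-1.70707483e-03 -2.38605526e-04 -9.99998514e-01]] 0.08590794326268361 [ 0.97276575 -0.65212278 -0.35548948]
scene copper_coil_center 0.85 [309.7, 237.9, 27.0, 30.7] [ 0.56   0.058 -0.001] [0.648 0.115 0.09 ] [0.623 0.083 0.079]
scene copper_coil_center 0.57 [326.8, 201.1, 15.8, 25.8] [ 0.491  0.085 -0.   ] [0.529 0.12  0.04 ] [0.511 0.103 0.036]
scene copper_coil_center 0.56 [360.5, 219.1, 37.2, 41.0] [ 0.513  0.162 -0.001] [0.619 0.23  0.07 ] [0.586 0.196 0.066]
  lm scene copper_coil_center 0.8 [255. 320.] [0.639 0.074 0.077]
  lm scene copper_coil_center 0.66 [211. 336.] [0.517 0.111 0.035]
  lm scene copper_coil_center 0.62 [239. 380.] [0.596 0.193 0.065]
scene silver_coil_center 0.85 [222.5, 223.0, 27.0, 32.1] [ 0.532 -0.128 -0.002] [ 0.624 -0.063  0.09 ] [ 0.6   -0.088  0.079]
  lm scene silver_coil_center 0.76 [242. 236.] [ 0.617 -0.088  0.079]
scene green_coil_center 0.6 [405.4, 170.9, 27.4, 31.3] [ 0.384  0.26  -0.003
[... 1467 characters left out ...]
7 [164. 319.] [ 0.485 -0.277  0.029]
wrist copper_coil_center 0.94 [216.7, 44.2, 41.2, 42.3] [0.491 0.085 0.   ] [0.528 0.121 0.038] [0.509 0.103 0.036]
wrist copper_coil_center 0.75 [329.9, 55.2, 74.1, 66.6] [ 0.596  0.053 -0.002] [0.671 0.113 0.087] [0.621 0.083 0.078]
  lm wrist copper_coil_center 0.84 [ 65. 235.] [0.505 0.106 0.001]
  lm wrist copper_coil_center 0.71 [ 88. 366.] [0.617 0.084 0.082]
wrist silver_coil_center 0.69 [305.3, 240.7, 51.1, 62.0] [ 0.573 -0.152 -0.   ] [ 0.635 -0.063  0.081] [ 0.598 -0.086  0.078]
wrist pan_top 0.57 [157.4, 338.8, 120.3, 73.8] [ 0.401 -0.303 -0.001] [0.545 0.018 0.317] [ 0.473 -0.255  0.032]
  lm wrist pan_top 0.92 [399. 221.] [0.536 0.009 0.306]
```

View pics/scene1.png

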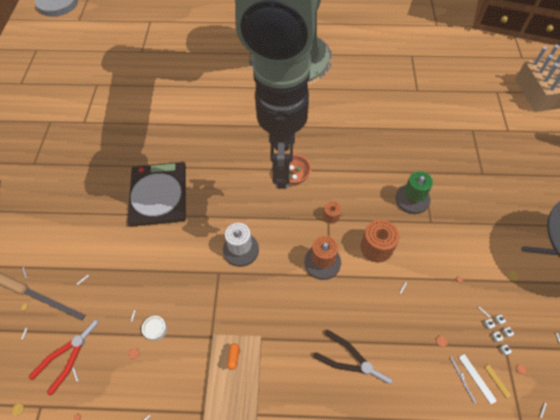

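View pics/side1.png

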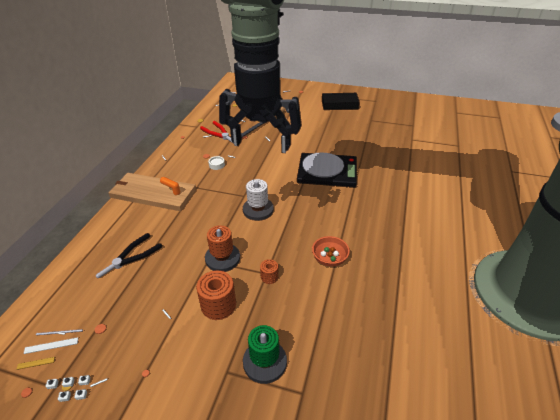

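View pics/wrist1.png

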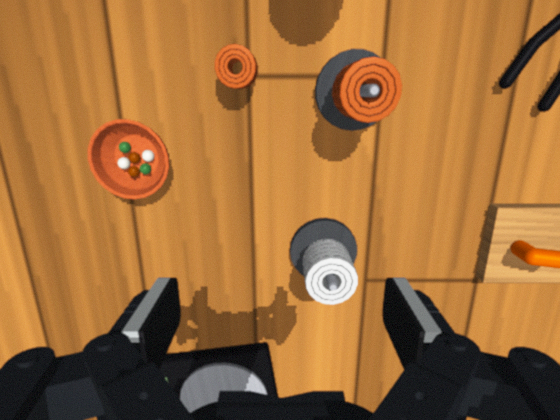

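The scene shows three copper-coloured coils: the target on its spindle at (323,252), a larger one at (380,240) and a smaller one at (333,212). The silver coil is at (238,240), the green at (419,190) and the pan at (156,194). By height, 78 mm is the coil top on the spindle, so the middle-sized one is at about (0.620, 0.085). I'll move above it.

Emit:
jog_arm:
  jaw: -1
  moves:
    - {"offset": [0.25, -0.28, 0.1], "dr": [0, 0, 0]}
    - {"offset": [0.55, -0.62, 0.25], "dr": [0, 0, 0]}
    - {"offset": [0.8, -0.9, 0.4], "dr": [0, 0, 0]}
    - {"offset": [0.88, -1.0, 0.5], "dr": [0, 0, 0]}
    - {"offset": [0.88, -1.0, 0.5], "dr": [0, 0, 0]}
    - {"offset": [0.88, -1.0, 0.5], "dr": [0, 0, 0]}

```text
t: 1.85
tcp_pos: [0.6195, 0.08, 0.1984]
ee_rot: [[1.0, 0.001, -0.002], [0.001, -1.0, -0.001], [-0.002, 0.001, -1.0]]
force: [0.8, -0.3, 0.4]
grip_width: 0.0853
```

```bash
cat > m.py <<'E'
from h import *
import sys
tag=sys.argv[1]
s=ctrl.get_state();print(s['t'],s['tcp_pos'].round(4) if hasattr(s['tcp_pos'],'round') else s['tcp_pos'],np.round(s['ee_rot'],3).tolist(),s['grip_width'],np.round(s['force'],1))
def circ(P):
    c=cv2.minEnclosingCircle((P[:,:2]*1000).astype(np.float32));return np.round(c[0],1),round(c[1],1)
for n in ['scene','side','wrist']:
    st=ctrl.get_state();im=ctrl.get_image(n);cv2.imwrite(f'pics/{n}{tag}.png',im['pixels'])
    v,u=np.nonzero(im['depth']>0);d=im['depth'][v,u].astype(float)
    c=np.stack([(u-im['cx'])/im['fx']*d,(v-im['cy'])/im['fy']*d,d,d*0+1])
    if n=='wrist':
        B=np.eye(4);B[:3,:3]=st['ee_rot'];B[:3,3]=st['tcp_pos'];T=B@np.array(im['hand_eye'])
    else: T=np.array(im['extrinsics'])
    P=(T@c)[:3].T
    for nm,c0,r,z0,z1 in [('cop',(.62,.085),.035,.074,.083),('pan',(.478,-.283),.062,.0255,.034)]:
        q=P[(np.hypot(P[:,0]-c0[0],P[:,1]-c0[1])<r)&(P[:,2]>z0)&(P[:,2]<z1)]
        if len(q)>20: print(n,nm,len(q),circ(q),np.median(q,0).round(4),((q.min(0)+q.max(0))/2).round(4),(q.max(0)-q.min(0)).round(4))
E
python3 m.py 2
```

```text
1.85 [0.6195 0.08   0.1984] [[1.0, 0.001, -0.002], [0.001, -1.0, -0.001], [-0.002, 0.001, -1.0]] 0.08532068207653608 [ 0.8 -0.3  0.4]
scene cop 406 (array([622.1,  82.6]), 25.0) [0.6258 0.0813 0.0785] [0.6227 0.0825 0.0782] [0.0479 0.0482 0.0085]
scene pan 1648 (array([ 479.4, -282.4]), 58.1) [ 0.4807 -0.2835  0.0291] [ 0.4803 -0.2844  0.0297] [0.114  0.1104 0.0083]
side cop 312 (array([619.9,  83. ]), 25.4) [0.6181 0.086  0.0775] [0.6199 0.084  0.0786] [0.048  0.0487 0.0087]
side pan 756 (array([ 475.3, -284.1]), 56.5) [ 0.4762 -0.2806  0.0276] [ 0.4769 -0.2842  0.0284] [0.1087 0.1121 0.0057]
wrist cop 2863 (array([621.4,  83. ]), 24.9) [0.6214 0.0846 0.0781] [0.6215 0.0829 0.0784] [0.0489 0.0491 0.0089]
```

All three cameras agree: the copper coil is at (0.621, 0.083) with its top at 78 mm and radius 25 mm, and the pan is at (0.4785, -0.2835). I'll descend in two stages.

Emit:
jog_arm:
  moves:
    - {"offset": [0.02, -0.04, 0.2], "dr": [0, 0, 0]}
    - {"offset": [0.02, -0.04, 0.5], "dr": [0, 0, 0]}
    - {"offset": [0.02, -0.04, 0.8], "dr": [0, 0, 0]}
    - {"offset": [0.02, -0.04, 1.0], "dr": [0, 0, 0]}
    - {"offset": [0.02, -0.04, 1.0], "dr": [0, 0, 0]}
    - {"offset": [0.02, -0.04, 1.0], "dr": [0, 0, 0]}

```text
t: 2.5
tcp_pos: [0.6211, 0.0813, 0.1204]
ee_rot: [[1.0, -0.002, -0.0], [-0.002, -1.0, -0.0], [-0.0, 0.0, -1.0]]
force: [0.8, -0.4, 1.0]
grip_width: 0.0857
```

Emit:
jog_arm:
  moves:
    - {"offset": [0, -0.02, 0.2], "dr": [0, 0, 0]}
    - {"offset": [0, -0.02, 0.45], "dr": [0, 0, 0]}
    - {"offset": [0, -0.02, 0.7], "dr": [0, 0, 0]}
    - {"offset": [0, -0.02, 0.85], "dr": [0, 0, 0]}
    - {"offset": [0, -0.02, 0.92], "dr": [0, 0, 0]}
    - {"offset": [0, -0.02, 0.92], "dr": [0, 0, 0]}
    - {"offset": [0, -0.02, 0.92], "dr": [0, 0, 0]}

```text
t: 3.08
tcp_pos: [0.6218, 0.0828, 0.0479]
ee_rot: [[1.0, -0.003, 0.001], [-0.003, -1.0, -0.0], [0.001, 0.0, -1.0]]
force: [0.3, 0.8, 0.6]
grip_width: 0.0854
```

```bash
python3 - <<'E'
from h import *
for n in ['side','wrist']:
    cv2.imwrite(f'pics/{n}3.png',ctrl.get_image(n)['pixels'])
a=cv2.imread('pics/side3.png')[100:300,120:320];b=cv2.imread('pics/wrist3.png')
cv2.imwrite('pics/c3.png',np.hstack([cv2.resize(a,(400,400)),cv2.resize(b,(400,400))]))
E
```

```text
(no output)
```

View pics/c3.png

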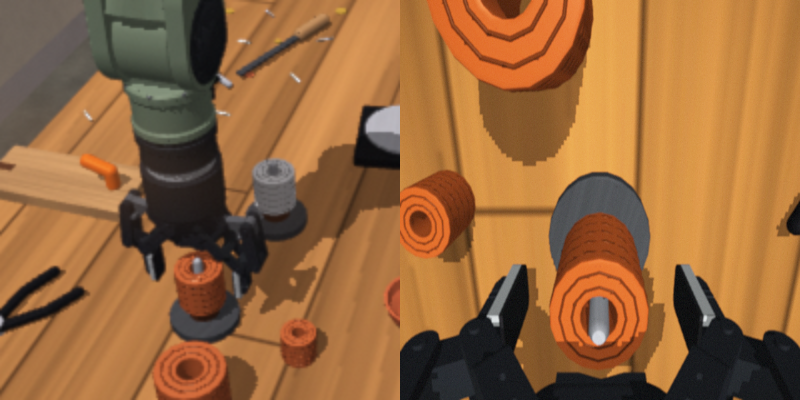

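The fingers straddle the coil. In the wrist view it sits at about (600,300), centred between the pads at (510,300) and (695,300), with the post inside the bore. Now I'll close.

Emit:
jog_arm:
  jaw: 1
  moves:
    - {"offset": [0, 0, 0], "dr": [0, 0, 0]}
    - {"offset": [0, 0, 0], "dr": [0, 0, 0]}
    - {"offset": [0, 0, 0], "dr": [0, 0, 0]}
    - {"offset": [0, 0, 0], "dr": [0, 0, 0]}
    - {"offset": [0, 0, 0], "dr": [0, 0, 0]}
    - {"offset": [0, 0, 0], "dr": [0, 0, 0]}
    - {"offset": [0, 0, 0], "dr": [0, 0, 0]}
    - {"offset": [0, 0, 0], "dr": [0, 0, 0]}
    - {"offset": [0, 0, 0], "dr": [0, 0, 0]}
    - {"offset": [0, 0, 0], "dr": [0, 0, 0]}

```text
t: 4.02
tcp_pos: [0.6222, 0.0829, 0.0493]
ee_rot: [[1.0, -0.002, 0.002], [-0.002, -1.0, -0.0], [0.002, 0.0, -1.0]]
force: [-2.2, 0.3, 5.6]
grip_width: 0.0484
```

Emit:
jog_arm:
  moves:
    - {"offset": [0, 0, -0.1], "dr": [0, 0, 0]}
    - {"offset": [0, 0, -0.25], "dr": [0, 0, 0]}
    - {"offset": [0, 0, -0.42], "dr": [0, 0, 0]}
    - {"offset": [0, 0, -0.6], "dr": [0, 0, 0]}
    - {"offset": [0, 0, -0.8], "dr": [0, 0, 0]}
    - {"offset": [0, 0, -0.95], "dr": [0, 0, 0]}
    - {"offset": [0, 0, -1.0], "dr": [0, 0, 0]}
    - {"offset": [0, 0, -1.0], "dr": [0, 0, 0]}

```text
t: 4.68
tcp_pos: [0.6229, 0.083, 0.131]
ee_rot: [[1.0, -0.002, 0.005], [-0.002, -1.0, -0.0], [0.005, 0.0, -1.0]]
force: [-0.3, 0.1, -3.6]
grip_width: 0.0485
```

```bash
python3 - <<'E'
from h import *
for n in ['side','wrist']:
    cv2.imwrite(f'pics/{n}4.png',ctrl.get_image(n)['pixels'])
a=cv2.imread('pics/side4.png')[100:300,120:320];b=cv2.imread('pics/wrist4.png')
cv2.imwrite('pics/c4.png',np.hstack([cv2.resize(a,(400,400)),cv2.resize(b,(400,400))]))
E
```

```text
(no output)
```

View pics/c4.png

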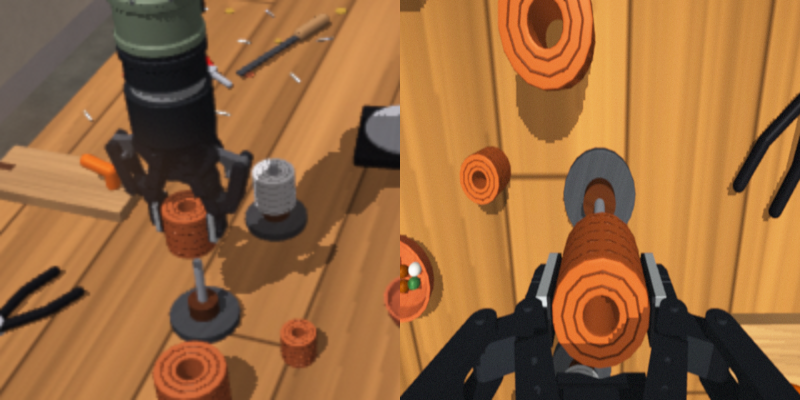

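The coil is held upright and clear of the post; the force of -3.6 N matches about 0.4 kg. Now I'll carry it towards the pan, a bit higher.

Emit:
jog_arm:
  moves:
    - {"offset": [0, 0, -0.2], "dr": [0, 0, 0]}
    - {"offset": [-0.04, 0.1, -0.4], "dr": [0, 0, 0]}
    - {"offset": [-0.12, 0.3, -0.5], "dr": [0, 0, 0]}
    - {"offset": [-0.22, 0.55, -0.5], "dr": [0, 0, 0]}
    - {"offset": [-0.31, 0.8, -0.5], "dr": [0, 0, 0]}
    - {"offset": [-0.39, 1.0, -0.5], "dr": [0, 0, 0]}

```text
t: 5.28
tcp_pos: [0.5889, 0.002, 0.1678]
ee_rot: [[1.0, -0.002, -0.001], [-0.002, -1.0, -0.001], [-0.001, 0.001, -1.0]]
force: [-0.0, -0.3, -4.5]
grip_width: 0.0477
```

Emit:
jog_arm:
  moves:
    - {"offset": [-0.1, 0.25, 0], "dr": [0, 0, 0]}
    - {"offset": [-0.2, 0.5, 0], "dr": [0, 0, 0]}
    - {"offset": [-0.3, 0.75, 0], "dr": [0, 0, 0]}
    - {"offset": [-0.39, 1.0, 0], "dr": [0, 0, 0]}

```text
t: 5.62
tcp_pos: [0.5559, -0.0785, 0.1667]
ee_rot: [[1.0, -0.002, -0.003], [-0.002, -1.0, -0.0], [-0.003, 0.0, -1.0]]
force: [1.4, 0.7, -4.4]
grip_width: 0.0481
```

Emit:
jog_arm:
  moves:
    - {"offset": [-0.1, 0.25, 0], "dr": [0, 0, 0]}
    - {"offset": [-0.2, 0.5, 0], "dr": [0, 0, 0]}
    - {"offset": [-0.3, 0.75, 0], "dr": [0, 0, 0]}
    - {"offset": [-0.39, 1.0, 0], "dr": [0, 0, 0]}

```text
t: 5.95
tcp_pos: [0.5231, -0.159, 0.1655]
ee_rot: [[1.0, -0.002, -0.005], [-0.002, -1.0, 0.001], [-0.005, -0.001, -1.0]]
force: [-0.1, 1.1, -3.8]
grip_width: 0.0484
```

Emit:
jog_arm:
  moves:
    - {"offset": [-0.1, 0.25, 0], "dr": [0, 0, 0]}
    - {"offset": [-0.2, 0.5, 0], "dr": [0, 0, 0]}
    - {"offset": [-0.3, 0.75, 0], "dr": [0, 0, 0]}
    - {"offset": [-0.39, 1.0, 0], "dr": [0, 0, 0]}
    - {"offset": [-0.39, 1.0, 0], "dr": [0, 0, 0]}

```text
t: 6.37
tcp_pos: [0.49, -0.2421, 0.1646]
ee_rot: [[1.0, -0.007, -0.007], [-0.007, -1.0, -0.0], [-0.007, 0.0, -1.0]]
force: [0.1, 1.0, -4.0]
grip_width: 0.0482
```

Emit:
jog_arm:
  moves:
    - {"offset": [-0.07, 0.26, 0.1], "dr": [0, 0, 0]}
    - {"offset": [-0.14, 0.52, 0.3], "dr": [0, 0, 0]}
    - {"offset": [-0.14, 0.52, 0.5], "dr": [0, 0, 0]}
    - {"offset": [-0.14, 0.52, 0.6], "dr": [0, 0, 0]}
    - {"offset": [-0.14, 0.52, 0.6], "dr": [0, 0, 0]}
    - {"offset": [-0.14, 0.52, 0.6], "dr": [0, 0, 0]}

```text
t: 6.87
tcp_pos: [0.4777, -0.2824, 0.116]
ee_rot: [[1.0, -0.006, -0.009], [-0.006, -1.0, 0.001], [-0.009, -0.001, -1.0]]
force: [-0.5, -0.2, -4.0]
grip_width: 0.048
```

```bash
python3 - <<'E'
from h import *
s=ctrl.get_state();print(np.round(s['tcp_pos'],4),s['t'])
for n in ['scene','side','wrist']:
    st=ctrl.get_state();im=ctrl.get_image(n);cv2.imwrite(f'pics/{n}5.png',im['pixels'])
    for r in ctrl.regions_of(im,'copper_coil_center'):
        m=np.asarray(r['pixels'])&(im['depth']>0);vv,uu=np.nonzero(m)
        if len(vv)<20: continue
        P=np.array([w(im,u,v,im['depth'][v,u],st) for u,v in zip(uu,vv)])
        P=P[np.hypot(P[:,0]-s['tcp_pos'][0],P[:,1]-s['tcp_pos'][1])<.04]
        if len(P)>20: print(n,round(r['p'],2),P.min(0).round(3),P.max(0).round(3),np.percentile(P[:,2],[2,98]).round(4))
a=cv2.imread('pics/side5.png')[60:260,220:420];b=cv2.imread('pics/wrist5.png')
cv2.imwrite('pics/c5.png',np.hstack([cv2.resize(a,(400,400)),cv2.resize(b,(400,400))]))
E
```

```text
[ 0.4777 -0.2824  0.116 ] 6.8667
scene 0.76 [ 0.453 -0.302  0.026] [ 0.51  -0.257  0.156] [0.0999 0.1479]
side 0.76 [ 0.454 -0.304  0.097] [ 0.502 -0.255  0.147] [0.1001 0.1467]
wrist 0.67 [ 0.455 -0.308  0.028] [ 0.51  -0.258  0.149] [0.1055 0.1475]
```

View pics/c5.png

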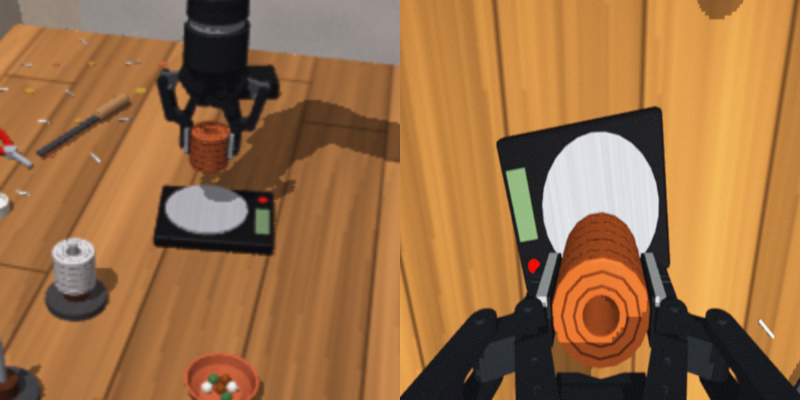

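The coil is held upright over the pan. Its bottom measures about 98 mm, so there are about 70 mm to go. I'll go most of the way, then creep.

Emit:
jog_arm:
  moves:
    - {"offset": [0.01, 0.01, 0.12], "dr": [0, 0, 0]}
    - {"offset": [0.01, 0.01, 0.3], "dr": [0, 0, 0]}
    - {"offset": [0.01, 0.01, 0.48], "dr": [0, 0, 0]}
    - {"offset": [0.01, 0.01, 0.63], "dr": [0, 0, 0]}
    - {"offset": [0.01, 0.01, 0.73], "dr": [0, 0, 0]}
    - {"offset": [0.01, 0.01, 0.79], "dr": [0, 0, 0]}
    - {"offset": [0.01, 0.01, 0.81], "dr": [0, 0, 0]}
    - {"offset": [0.01, 0.01, 0.81], "dr": [0, 0, 0]}
    - {"offset": [0.01, 0.01, 0.81], "dr": [0, 0, 0]}

```text
t: 7.92
tcp_pos: [0.4796, -0.2848, 0.0532]
ee_rot: [[1.0, -0.006, -0.006], [-0.006, -1.0, -0.002], [-0.006, 0.002, -1.0]]
force: [-0.4, -0.0, -4.5]
grip_width: 0.0484
```

```bash
python3 - <<'E'
from h import *
s=ctrl.get_state();print(np.round(s['tcp_pos'],4),s['t'],s['force'])
for n in ['side','wrist']:
    st=ctrl.get_state();im=ctrl.get_image(n)
    cv2.imwrite(f'pics/{n}6.png',cv2.resize(im['pixels'][80:220,240:420],None,fx=4,fy=4))
    for r in ctrl.regions_of(im,'copper_coil_center'):
        m=np.asarray(r['pixels'])&(im['depth']>0);vv,uu=np.nonzero(m)
        if len(vv)<20: continue
        P=np.array([w(im,u,v,im['depth'][v,u],st) for u,v in zip(uu,vv)])
        P=P[np.hypot(P[:,0]-s['tcp_pos'][0],P[:,1]-s['tcp_pos'][1])<.04]
        if len(P)>20: print(n,round(r['p'],2),P.min(0).round(3),P.max(0).round(3),np.percentile(P[:,2],[2,98]).round(4))
E
```

```text
[ 0.4796 -0.2848  0.0532] 7.9167 [-0.44501337 -0.01523982 -4.49852985]
side 0.97 [ 0.454 -0.306  0.026] [ 0.503 -0.257  0.084] [0.0345 0.0834]
wrist 0.76 [ 0.456 -0.31   0.028] [ 0.507 -0.26   0.084] [0.0412 0.0833]
```

View pics/side6.png

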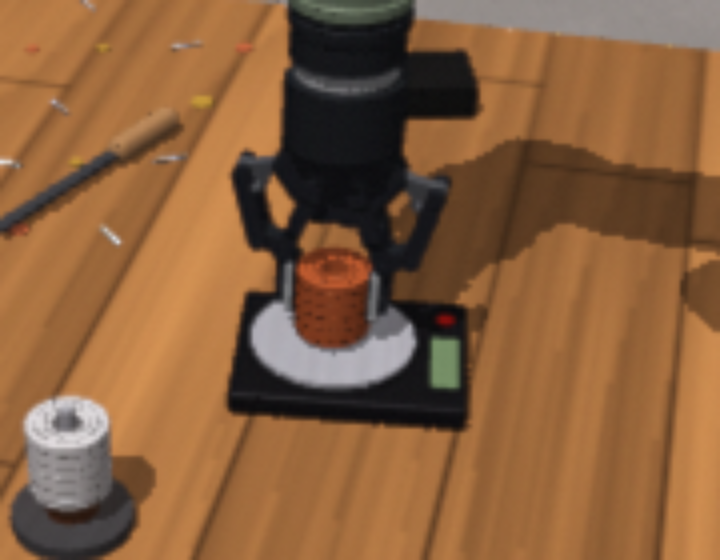

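The coil is centred over the pan, with its top at about 83 mm against 76 mm when seated, so about 6–7 mm remain. I'll creep down, watching the force.

Emit:
jog_arm:
  moves:
    - {"offset": [0, 0, 0.02], "dr": [0, 0, 0]}
    - {"offset": [0, 0, 0.04], "dr": [0, 0, 0]}
    - {"offset": [0, 0, 0.05], "dr": [0, 0, 0]}
    - {"offset": [0, 0, 0.06], "dr": [0, 0, 0]}
    - {"offset": [0, 0, 0.06], "dr": [0, 0, 0]}
    - {"offset": [0, 0, 0.06], "dr": [0, 0, 0]}

```text
t: 8.62
tcp_pos: [0.4794, -0.2847, 0.0484]
ee_rot: [[1.0, -0.006, -0.006], [-0.006, -1.0, -0.002], [-0.006, 0.002, -1.0]]
force: [-0.1, -0.4, -5.1]
grip_width: 0.0485
```

Emit:
jog_arm:
  moves:
    - {"offset": [0, 0, 0.01], "dr": [0, 0, 0]}
    - {"offset": [0, 0, 0.015], "dr": [0, 0, 0]}
    - {"offset": [0, 0, 0.015], "dr": [0, 0, 0]}
    - {"offset": [0, 0, 0.015], "dr": [0, 0, 0]}

```text
t: 8.95
tcp_pos: [0.4795, -0.2848, 0.0475]
ee_rot: [[1.0, -0.006, -0.005], [-0.006, -1.0, -0.002], [-0.005, 0.002, -1.0]]
force: [-0.9, 0.5, -0.4]
grip_width: 0.0482
```

The force went from -4.5 to -0.4 N, so the pan is taking the weight. One small step to confirm.

Emit:
jog_arm:
  moves:
    - {"offset": [0, 0, 0.006], "dr": [0, 0, 0]}
    - {"offset": [0, 0, 0.01], "dr": [0, 0, 0]}
    - {"offset": [0, 0, 0.01], "dr": [0, 0, 0]}

```text
t: 9.2
tcp_pos: [0.4795, -0.2849, 0.0474]
ee_rot: [[1.0, -0.006, -0.005], [-0.006, -1.0, -0.002], [-0.005, 0.002, -1.0]]
force: [-2.8, 1.5, 5.0]
grip_width: 0.0482
```

Emit:
jog_arm:
  jaw: -1
  moves:
    - {"offset": [0, 0, 0], "dr": [0, 0, 0]}
    - {"offset": [0, 0, 0], "dr": [0, 0, 0]}
    - {"offset": [0, 0, 0], "dr": [0, 0, 0]}
    - {"offset": [0, 0, 0], "dr": [0, 0, 0]}
    - {"offset": [0, 0, 0], "dr": [0, 0, 0]}
    - {"offset": [0, 0, 0], "dr": [0, 0, 0]}
    - {"offset": [0, 0, 0], "dr": [0, 0, 0]}
    - {"offset": [0, 0, 0], "dr": [0, 0, 0]}
    - {"offset": [0, 0, 0], "dr": [0, 0, 0]}
    - {"offset": [0, 0, 0], "dr": [0, 0, 0]}

```text
t: 10.03
tcp_pos: [0.4796, -0.2849, 0.0474]
ee_rot: [[1.0, -0.006, -0.005], [-0.006, -1.0, -0.002], [-0.005, 0.002, -1.0]]
force: [0.5, -0.6, 0.1]
grip_width: 0.0854
```

Emit:
jog_arm:
  moves:
    - {"offset": [0, 0, -0.1], "dr": [0, 0, 0]}
    - {"offset": [0, 0, -0.25], "dr": [0, 0, 0]}
    - {"offset": [0, 0, -0.5], "dr": [0, 0, 0]}
    - {"offset": [0, 0, -0.75], "dr": [0, 0, 0]}
    - {"offset": [0, 0, -1.0], "dr": [0, 0, 0]}
    - {"offset": [0, 0, -1.0], "dr": [0, 0, 0]}

```text
t: 10.53
tcp_pos: [0.4822, -0.2863, 0.1319]
ee_rot: [[1.0, -0.006, 0.0], [-0.006, -1.0, -0.007], [0.0, 0.007, -1.0]]
force: [-0.4, 0.6, -0.7]
grip_width: 0.0855
```

Emit:
jog_arm:
  moves:
    - {"offset": [0, 0, -0.2], "dr": [0, 0, 0]}
    - {"offset": [0, 0, -0.4], "dr": [0, 0, 0]}
    - {"offset": [0, 0, -0.6], "dr": [0, 0, 0]}
    - {"offset": [0, 0, -0.6], "dr": [0, 0, 0]}
    - {"offset": [0, 0, -0.6], "dr": [0, 0, 0]}
    - {"offset": [0, 0, -0.6], "dr": [0, 0, 0]}

```text
t: 11.03
tcp_pos: [0.4817, -0.2856, 0.1791]
ee_rot: [[1.0, -0.006, -0.001], [-0.006, -1.0, -0.006], [-0.001, 0.006, -1.0]]
force: [-0.3, 0.9, 1.0]
grip_width: 0.0856
```

```bash
python3 - <<'E'
from h import *
s=ctrl.get_state();print(np.round(s['tcp_pos'],4),s['t'],np.round(s['force'],1),np.abs(s['qd']).max())
for n in ['scene','side','wrist']:
    st=ctrl.get_state();im=ctrl.get_image(n);cv2.imwrite(f'pics/{n}7.png',im['pixels'])
    v,u=np.nonzero(im['depth']>0);d=im['depth'][v,u].astype(float)
    P=np.array([w(im,a,b,c,st) for a,b,c in zip(u,v,d)])
    for nm,c0,z0,z1 in [('cop',(.479,-.284),.068,.085),('sil',(.598,-.087),.07,.082),('grn',(.46,.286),.07,.082)]:
        q=P[(np.hypot(P[:,0]-c0[0],P[:,1]-c0[1])<.035)&(P[:,2]>z0)&(P[:,2]<z1)]
        if len(q)>30: print(n,nm,((q.min(0)+q.max(0))/2).round(4),(q.max(0)-q.min(0)).round(4),np.median(q[:,2]).round(4))
    q=P[(np.hypot(P[:,0]-.479,P[:,1]+.284)<.062)&(P[:,2]>.0255)&(P[:,2]<.034)]
    if len(q)>30: print(n,'pan',((q.min(0)+q.max(0))/2).round(4),(q.max(0)-q.min(0)).round(4))
a=cv2.imread('pics/side7.png')[60:260,220:420];b=cv2.imread('pics/scene7.png')[100:300,80:360]
cv2.imwrite('pics/c7.png',np.hstack([cv2.resize(a,(300,300)),cv2.resize(b,(420,300))]))
E
```

```text
[ 0.4817 -0.2856  0.1791] 11.0333 [-0.3  0.9  1. ] 0.012675991408666794
scene cop [ 0.482  -0.2845  0.0742] [0.0488 0.0482 0.0123] 0.0766
scene sil [ 0.5995 -0.0879  0.076 ] [0.0495 0.0489 0.0119] 0.0786
scene grn [0.4619 0.2848 0.0761] [0.0502 0.0485 0.0117] 0.0784
scene pan [ 0.4785 -0.2845  0.0298] [0.1114 0.1104 0.0085]
side cop [ 0.4783 -0.2844  0.0733] [0.0485 0.0505 0.0103] 0.0746
side sil [ 0.5961 -0.0877  0.0759] [0.0485 0.0527 0.0118] 0.0772
side grn [0.4596 0.2851 0.0758] [0.0493 0.0505 0.0116] 0.0775
side pan [ 0.4766 -0.2834  0.0296] [0.1083 0.1092 0.0082]
wrist cop [ 0.4801 -0.2849  0.0733] [0.0488 0.0492 0.0105] 0.076
wrist pan [ 0.4782 -0.2846  0.0297] [0.1091 0.1089 0.0083]
```

View pics/c7.png

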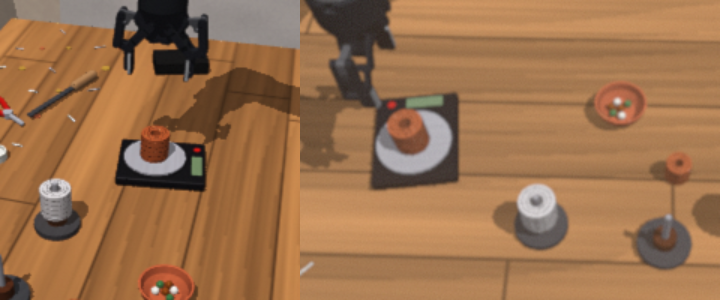

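The coil lies flat on the pan at (155,143) in the left view, with its top at 76 mm and its axis about 2 mm from the pan's centre. The gripper is clear, and the silver and green coils are where they were.

```bash
python3 -c "
from rig import ctrl
print(ctrl.sign_off())"
```

```text
the job is handed in; nothing more can be done
None
```

I gripped the middle-sized copper coil on its spindle, lifted it straight up off the post and carried it over the pan. I lowered it in small steps until the wrist force showed the pan taking its weight, then opened the jaws, withdrew upwards and handed the job in at about 11 s.

**Last checks:**
- **Copper coil:** its top is at about 76 mm, which is what it should be when seated on the pan. The three cameras put its axis 2–4 mm from the pan's centre, and it looks flat.
- **Other coils:** silver and green are within about 1 mm of where I first measured them.
- **Gripper:** fully open, about 10 cm above the coil, with only noise on the force reading (1 N or less).

The cameras disagree with each other by up to about 4 mm, well inside the tolerances. No check failed.

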